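# Hold the vacuum vent valve open with the push-on coupler

## Robot

A 6-joint arm with a two-finger parallel gripper is mounted at the origin on the work surface. World frame = base frame: x ahead of the robot, y to its left, z up, the work surface at z = 0. Lengths are in mm, angles in rad, forces in N, time in s.
With the tool pointing down it reaches from about 375 to 825 mm from the base axis. Payload 5.5 kg.
Tool frame: the origin (TCP) lies midway between the tips of the shut fingers; the grasp point (between the pads) lies 19 mm behind it; z points along the fingers, y is the line along which they close (so a half turn about z gives the same grasp; the last joint's range is limited). The gripper opens to 85 mm and grips with 20 to 120 N. Pads are 22 mm wide; open, the fingers measure 114 mm over their backs; the gripper's body (76 mm by 85 mm) begins 54 mm behind the grasp point. The pads swing forward as they close: fully open they stand 13 mm farther back than shut.
Start: joints at [1.171, 0.314, -0.047, 1.21, 0, 1.571], TCP at [233.537, 552.68, 207.699] pointing down, gripper open.
Joint ranges: [-2.67, 2.67], [-0.69, 1.73], [-1.03, 1.25], [-2.08, 2.16], [-1.42, 1.45], [-3.14, 3.14]. Speed limits (rad/s): [2.39, 2.39, 3.01, 3.14, 3.14, 3.14].

## Interface

Orientations are given as a unit quaternion [w, x, y, z].
In Python, from cell import bot gives the robot as it stands. The module is installed in compiled form; this text tells all that it offers.
- The arm moves only by the shell command python3 -m pendant 'ROWS' [FORCE]. ROWS is JSON, a list of rows, each a list of 3 entries, a list of its own where there are three numbers: the shift along the tool's x, y, z in cm, then the turn, a rotation vector about the tool's x, y, z in rad, then the opening, from 0 (shut) to 1 (fully open). In form: [[[x, y, z], [rx, ry, rz], hand], ...]. A call has 1 to 5 rows; each row is the pose to reach, as a shift and turn from the pose commanded when the call began, along the tool's axes at that moment; what a row does not reach only later rows make up. A row lasts 1/8 s, in which the tool goes at most 62.5 mm and 10.7 degrees, less where a joint would pass 70% of its speed; a pose out of reach is approached as far as the arm can. A call with a gripper value outside its range is refused whole. The fingers move at their own pace and stop on an object; FORCE is the grip in N (left out, the last holds). Time passes only in rows, so rows that repeat a pose let the fingers close. It gives the time, the measured TCP pose, the force, the opening and the grip force at its end, in the units of the state.
- bot.sense(): the state, without advancing time (a new reading comes with each control period).
- bot.get_image(name): name is "scene" or "top" or "wrist"; returns (picture, depth): 420x560x3 uint8, red, green, blue; 420x560 float32, mm along the optical axis (not along the pixel's ray), 0 where there is no reading.
- bot.calibration(name): a dict with "K" (3x3 intrinsics, pixels), "rvec" (rotation vector, rad) and "tvec" (3), from world to camera coordinates, as OpenCV has them; the wrist camera has in their place "tool_from_camera" (4x4, takes a point from camera to tool coordinates, whose origin is the TCP and whose axes are the flange's). Camera axes: x right, y down, z forward; pixel columns grow to the right and rows downward; lengths in mm; the calibration is good to about 2 mm. A picture is of the moment at which its call begins: read the wrist's pose just before it. calibration takes no time and is no camera call.
- bot.finish_job(): hands the job in; it is judged then, once.
Trained networks look in the newest picture that a camera, given by its name, has taken for a name from the list of things; names that differ only in an ending like _2 or _b are one class to them, and where a whole thing is asked for, a point or a joint stands for the part that bears it (a point fixed in the world has none). Each returns a list of dicts, best first, with "p" (0 to 1); they miss things now and then, are a little off and sometimes report something else, mostly with a low value. They report only what shows in the picture. A call takes as long as a camera call. They do not tell look-alikes from the thing itself.
- bot.spot_in(camera, label): "bbox" ([centre column, centre row, width, height] in pixels, round what is visible of it).
The state is a dict: "clock": time; "joint_positions": joint angles; "dq": joint speeds; "joint_torque": joint torques, N m; "eef_pos": TCP position; "tcp_rot": TCP orientation; "contact_force": force on the tool from outside, world axes, zero at the start; "moment": the same for the moment, N m; "finger_gap": finger opening in mm; "grip_force": force on a finger pad.
Only numpy, scipy, OpenCV 4.12 (cv2) and the standard library are available. Lean on these libraries where they do the work, as an engineer would, in place of code of your own. Each camera call takes 0.05 s, during which the arm holds its last target. There are 200 camera calls.

## Task

The vacuum chamber has to be vented through its vent block: pick up the loose vent coupler by its grip, put its open end over the slanted nipple, and press it squarely along the nipple until the sprung collar snaps and is pushed in all or nearly all the way. The spring pushes back, so finish while the gripper still holds the coupler pressed on - do not let go - and leave the vials and the tube rotor standing where they are.

Things in the scene. Friction and masses are not known exactly. Their poses are not given: they have to be found in the camera images.
- coupler_grip (a point): Middle of the loose vent coupler's round black grip (24 mm diameter, 40 mm tall), on the axis, 68 mm above the coupler's open end, 20 mm above the skirt's flat shoulder (fingertips may bear on it) and 24 mm below its very top. z points up the axis. Being round, it may be held at any yaw.
- coupler: The vent coupler, about 140 g, 92 mm tall, standing upright on the bench: a round steel skirt (34 mm diameter, 48 mm tall) below, the black grip above it, a brass cap (16 mm diameter, 4 mm) on top. The bore in the skirt is round, 23 mm in diameter, 40 mm deep, open underneath. Origin: centre of the open end; z points along the axis to the cap.
- nipple_tip (a point): Tip of the brass nipple, on its axis, about 108 mm above the bench. z points outward along the nipple, which leans 30 degrees from vertical to the front of its block; y is level. Nipple: 20 mm diameter, tapering over the last 9 mm to 8 mm at the tip. The collar's flat face lies 24.5 mm below the tip along the axis when out, 34.5 mm when fully in.
- nipple: The nipple with the aluminium ring (38 mm diameter, 8 mm thick) around it that is the sprung collar. Origin on the axis, 44 mm below the tip, at the top of the steel turret (42 mm diameter) that carries it; axes as nipple_tip.
- vent_block: Vent block, fixed to the bench, place and yaw vary: aluminium base plate 130 x 110 mm, white housing 100 x 90 mm, 54 mm high, and the slanted turret with the nipple at its front (-x) side. Origin on the bench, 10 mm in front of the base plate's centre; the nipple leans to -x.
- collar (a joint): How far the collar is pushed in along the nipple, m: 0 out, 0.010 at its hard stop. It takes about 12 N to start it moving, then it snaps over centre: the push-back falls steadily to about 3 to 4 N just before the stop. It always pushes back and comes out when released. It must be kept in by over 7 mm.
- vial_a: Bystander: small white plastic sample vial with a grey cap, 38 mm diameter, 62 mm tall, loose; origin at its underside. Leave it alone.
- vial_b: Bystander: a second such vial, loose. Leave it alone.
- rotor: Bystander: white plastic tube rotor, a disc of 90 mm diameter and 28 mm height, loose; origin at its underside. Leave it alone.
Things that resemble listed ones, but are neither listed nor needed, are in the scene too. There is more than one size of the vent_block; the job needs the smaller.

How it is judged:
By the outcome, as a careful person would: the job done as asked, in the order asked, and still so for the second after the job is handed in, while the arm keeps its last pose, push and grip.
It also fails if it takes over 38 s, if anything falls off the work surface, if the arm or the gripper's body presses on something with over 40 N, if the wrist force passes 120 N, or if a joint passes its speed limit or range.

## Working session

There is one attempt and no reset: what is moved stays moved. The work goes in short steps, Python scripts to look and compute and a shell command to move; the robot and the scene stay as the last step left them, time stands still between calls to the robot, and variables do not carry over. Pictures are saved under pics/ and viewed, at most 10 in all, crops included, and the job is handed in when it is done.

```bash
mkdir -p pics
cat > h.py <<'E'
import numpy as np,cv2
from scipy.spatial.transform import Rotation as R
from cell import bot
def Tw(cam,s=None):
    c=bot.calibration(cam)
    if cam=="wrist":
        w,x,y,z=s["tcp_rot"]; T=np.eye(4);T[:3,:3]=R.from_quat([x,y,z,w]).as_matrix();T[:3,3]=s["eef_pos"]
        return np.array(c["K"]),T@np.array(c["tool_from_camera"])
    T=np.eye(4);T[:3,:3]=cv2.Rodrigues(np.array(c["rvec"],float))[0];T[:3,3]=np.ravel(c["tvec"])
    return np.array(c["K"]),np.linalg.inv(T)
def cloud(d,K,T):
    v,u=np.mgrid[:d.shape[0],:d.shape[1]]
    P=np.stack([(u-K[0,2])/K[0,0]*d,(v-K[1,2])/K[1,1]*d,d],-1)
    W=P@T[:3,:3].T+T[:3,3]; W[d<=0]=np.nan
    return W
def shot(cam,name):
    s=bot.sense(); im,d=bot.get_image(cam); cv2.imwrite(f"pics/{name}.png",im[:,:,::-1])
    K,T=Tw(cam,s); W=cloud(d,K,T); np.savez(f"{name}.npz",W=W,im=im,d=d,K=K,T=T); return im,W
E
python3 - <<'E'
from h import *
print(bot.sense())
for c in("scene","top"):
    im,W=shot(c,c+"0")
    for l in("coupler","coupler_grip","nipple","vent_block","vial_a","rotor"):
        for r in bot.spot_in(c,l):
            b=r["bbox"];x,y=int(b[0]),int(b[1]);print(c,l,round(r["p"],2),np.round(b),np.round(W[min(y,419),min(x,559)]))
a=cv2.imread("pics/scene0.png");b=cv2.imread("pics/top0.png")
E
```

```text
{'clock': 0.0, 'joint_positions': array([ 1.17099610e+00,  3.14237942e-01, -4.81053099e-02,  1.21017981e+00,
       -8.60110282e-06,  1.57078594e+00]), 'dq': array([-0.00014626, -0.00250279, -0.00072896, -0.00046121, -0.00027048,
       -0.0005439 ]), 'joint_torque': array([ 1.36716491e-03, -5.39592469e+01,  3.39746296e+01,  1.90070813e-02,
       -7.07127413e-06, -3.59926968e-07]), 'eef_pos': array([233.29975838, 552.10546637, 206.81594611]), 'tcp_rot': array([-1.67229892e-04,  1.98566269e-01,  9.80087084e-01, -8.47029239e-04]), 'contact_force': array([ 0.28880123, -0.34569077,  0.12883372]), 'moment': array([0.00691396, 0.02834414, 0.04113163]), 'grip_force': 0.0, 'finger_gap': 85.41355485120238}
scene coupler 0.62 [389. 287.  24.  25.] [577. 239.  52.]
scene nipple 0.67 [211. 126.  18.  26.] [ 556. -367.  121.]
scene nipple 0.55 [269. 170.  12.  14.] [ 542. -160.   94.]
scene vent_block 0.8 [202. 149.  74.  75.] [ 602. -364.   73.]
scene vent_block 0.61 [260. 193.  60.  58.] [ 589. -146.   58.]
scene vent_block 0.5 [390. 284.  22.  30.] [575. 239.  68.]
scene vial_a 0.88 [291. 249.  17.  29.] [652.  21.  46.]
scene vial_a 0.87 [334. 202.  17.  24.] [475.   3.  45.]
scene rotor 0.89 [242. 271.  40.  37.] [766. -30.  29.]
top coupler 0.61 [157. 237.  21.  15.] [554. 237.  65.]
top coupler_grip 0.67 [159. 234.  21.  12.] [558. 230.  71.]
top nipple 0.6 [325. 236.  52.  59.] [ 563. -165.   81.]
top nipple 0.59 [421. 241.  20.  18.] [ 547. -372.  139.]
top nipple 0.44 [323. 247.  15.  12.] [ 532. -160.  110.]
top vent_block 0.74 [325. 235.  53.  58.] [ 562. -167.   83.]
top vent_block 0.71 [410. 228.  80.  78.] [ 581. -364.   98.]
top vial_a 0.53 [257. 277.  12.  11.] [461.  -9.  66.]
top vial_a 0.52 [252. 205.  16.  18.] [637.   9.  63.]
top rotor 0.64 [277. 159.  33.  37.] [760. -50.  32.]
```

View pics/scene0.png

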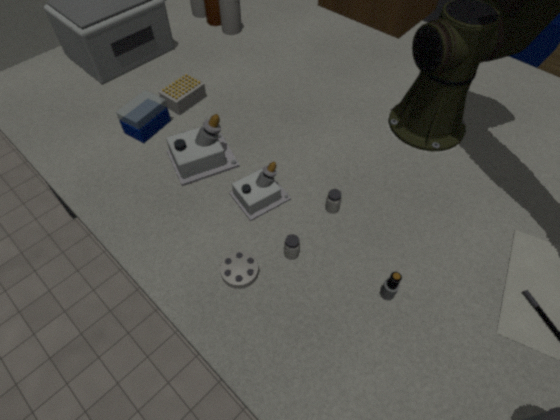

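View pics/top0.png

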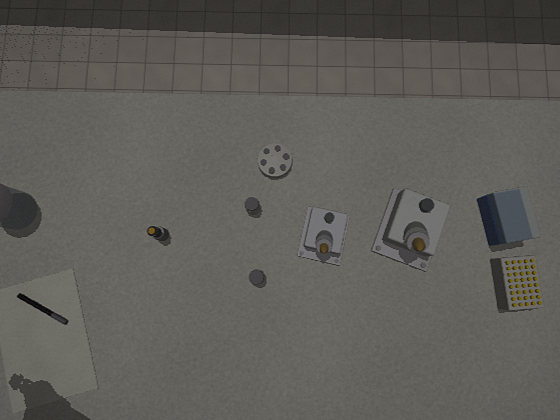

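The smaller block is at top px (325,236), with its nipple at (323,247). The coupler is at top px (157,233) and the vials are at (252,205) and (257,277). Next I measure them.

```bash
cat > m.py <<'E'
from h import *
import sys
def pts(n,c,r,z0,z1):
    f=np.load(n+".npz");W=f["W"].reshape(-1,3);I=f["im"].reshape(-1,3)
    k=(np.hypot(W[:,0]-c[0],W[:,1]-c[1])<r)&(W[:,2]>z0)&(W[:,2]<z1)
    return W[k],I[k]
if __name__=="__main__":
  for n in("scene0","top0"):
    p,i=pts(n,(565,237),50,20,110);print(n,"coupler",len(p),np.round(p.min(0)),np.round(p.max(0)),np.round(np.median(p,0)))
    q,i=pts(n,(570,-165),90,3,130)
    b=(i[:,0].astype(int)-i[:,2]>40)
    print("brass",b.sum(),np.round(q[b].min(0)),np.round(q[b].max(0)),np.round(np.median(q[b],0)))
    t=q[(q[:,2]>48)&(q[:,2]<60)];print("housing",len(t),cv2.minAreaRect(t[:,:2].astype(np.float32)))
    t=q[(q[:,2]>3)];print("base",len(t),cv2.minAreaRect(t[:,:2].astype(np.float32)),np.percentile(t[:,2],[5,25,50,75]))
E
python3 m.py; python3 -c "
from h import *
s=bot.sense();w,x,y,z=s['tcp_rot'];print(R.from_quat([x,y,z,w]).as_matrix().round(3));print(bot.calibration('wrist'))"
```

```text
scene0 coupler 343 [553. 225.  21.] [583. 257.  95.] [574. 243.  57.]
brass 43 [ 526. -165.   93.] [ 543. -152.  111.] [ 536. -158.  103.]
housing 795 ((579.6023559570312, -171.59088134765625), (92.68059539794922, 101.55421447753906), 77.89453887939453)
base 1990 ((569.4627075195312, -164.848876953125), (174.92352294921875, 162.32020568847656), 12.82201862335205) [ 6.27518225 19.78297888 52.80870027 56.03238619]
top0 coupler 223 [548. 222.  21.] [580. 252.  97.] [563. 233.  64.]
brass 36 [ 521. -167.   99.] [ 540. -156.  113.] [ 531. -161.  108.]
housing 1124 ((579.58251953125, -173.3474884033203), (90.01746368408203, 100.7907485961914), 78.31749725341797)
base 2504 ((568.622802734375, -165.29306030273438), (174.47479248046875, 176.02053833007812), 19.40644073486328) [ 3.70158455  9.46458212 53.92111126 56.72946467]
[[-0.921  0.389  0.   ]
 [ 0.389  0.921  0.   ]
 [ 0.     0.    -1.   ]]
{'K': array([[323.31907148,   0.        , 280.71091796],
       [  0.        , 323.31907148, 211.58195081],
       [  0.        ,   0.        ,   1.        ]]), 'tool_from_camera': array([[-5.67720289e-04, -9.47267528e-01, -3.20443299e-01,
         8.19664654e+01],
       [ 9.99999168e-01, -9.09003690e-04,  9.15450137e-04,
        -6.98311417e-01],
       [-1.15846033e-03, -3.20442513e-01,  9.47267256e-01,
        -1.65261781e+02],
       [ 0.00000000e+00,  0.00000000e+00,  0.00000000e+00,
         1.00000000e+00]])}
```

```bash
python3 -m pendant '[[[-5.5,-2,0],[0,0,0],1],[[-11.3,-4.2,0],[0,0,0],1],[[-17,-6.3,0],[0,0,0],1],[[-22.8,-8.4,0],[0,0,0],1],[[-28.6,-10.5,0],[0,0,0],1]]'; python3 -m pendant '[[[-5.7,-2.1,0],[0,0,0],1],[[-10,-3.7,0],[0,0,0],1],[[-12,-5,0],[0,0,0],1],[[-12,-5,0],[0,0,0],1]]'
python3 - <<'E'
from h import *
shot("wrist","w1"); print(bot.sense()["joint_positions"])
for l in("coupler","coupler_grip"):
    for r in bot.spot_in("wrist",l): print(l,r)
from m import pts
for a,b in((88,97),(50,88),(40,50),(4,40)):
    p,i=pts("w1",(567,239),40,a,b);print(a,b,len(p),p.min(0).round(1),p.max(0).round(1),p.mean(0).round(1),cv2.minEnclosingCircle(p[:,:2].astype(np.float32)) if len(p) else "")
E
```

```text
clock: 1.32
eef_pos: [457.4, 343.3, 208.0]
tcp_rot: [0.0, 0.198, 0.98, 0.0]
contact_force: [0.3, 1.0, 0.4]
finger_gap: 85.0
grip_force: 0.0
clock: 1.82
eef_pos: [548.1, 250.3, 207.5]
tcp_rot: [-0.0, 0.2, 0.98, -0.0]
contact_force: [0.6, 0.1, -0.2]
finger_gap: 85.5
grip_force: 0.0
[ 4.30315249e-01  3.18221584e-01 -4.09011255e-02  1.21191935e+00
  4.21840214e-04  8.31634028e-01]
coupler {'bbox': [280.4, 202.4, 35.1, 50.4], 'p': 0.81}
coupler {'bbox': [178.9, 371.9, 9.6, 9.3], 'p': 0.37}
coupler_grip {'bbox': [278.6, 200.7, 32.2, 46.5], 'p': 0.85}
88 97 238 [553.  230.9  88. ] [573.7 252.4  93.3] [563.6 241.6  90.8] ((563.6565551757812, 241.6088104248047), 10.9131441116333)
50 88 474 [551.6 228.9  50. ] [576.1 253.8  88. ] [559.4 243.5  78.2] ((564.2176513671875, 241.42584228515625), 12.703938484191895)
40 50 306 [547.4 225.2  40.1] [576.8 258.4  50. ] [557.  244.8  46.4] ((563.7576904296875, 241.7154541015625), 16.764589309692383)
4 40 203 [547.3 226.9   4.4] [564.8 258.3  39.8] [551.5 246.8  22.7] ((560.3301391601562, 242.6229248046875), 16.32683753967285)
```

View pics/w1.png

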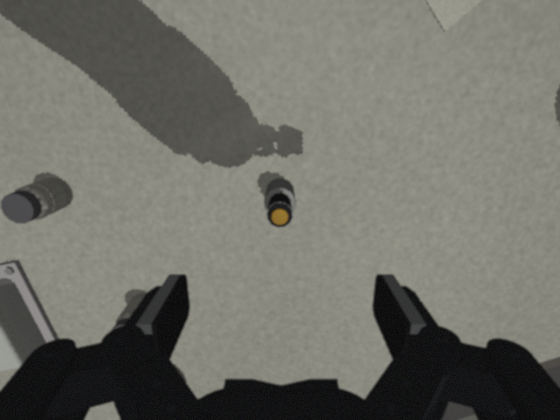

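```bash
python3 -m pendant '[[[-1.8,-0.2,5],[0,0,0],1],[[-1.8,-0.2,10.5],[0,0,0],1],[[-1.8,-0.2,15],[0,0,0],1],[[-1.8,-0.2,15.7],[0,0,0],1]]'; python3 -m pendant '[[[0,0,0],[0,0,0],0.1],[[0,0,0],[0,0,0],0.1],[[0,0,0],[0,0,0],0.1],[[0,0,0],[0,0,0],0.1],[[0,0,0],[0,0,0],0.1]]' 90
```

```text
clock: 2.48
eef_pos: [559.5, 242.9, 47.6]
tcp_rot: [-0.003, 0.198, 0.98, -0.002]
contact_force: [-1.0, -0.0, 0.5]
finger_gap: 85.1
grip_force: 0.0
clock: 3.1
eef_pos: [564.3, 243.3, 52.7]
tcp_rot: [0.001, 0.199, 0.98, 0.001]
contact_force: [-1.1, -1.1, 6.0]
finger_gap: 20.2
grip_force: 87.9
```

```bash
python3 -m pendant '[[[0,0,-4],[0,0,0],0.1],[[0,0,-9.5],[0,0,0],0.1],[[0,0,-15],[0,0,0],0.1],[[0,0,-15],[0,0,0],0.1],[[0,0,-15],[0,0,0],0.1]]'
python3 - <<'E'
from h import *
im,W=shot("wrist","w2"); s=bot.sense();print(s["finger_gap"],s["grip_force"],s["contact_force"])
f=np.load("w2.npz")
w,x,y,z=s["tcp_rot"];Rm=R.from_quat([x,y,z,w]).as_matrix()
L=(W.reshape(-1,3)-s["eef_pos"])@Rm
k=(abs(L[:,0])<40)&(abs(L[:,1])<40)&(L[:,2]>-55)&(L[:,2]<70)
L=L[k]
for a in range(-50,60,6):
    q=L[(L[:,2]>a)&(L[:,2]<a+6)&(abs(L[:,1])<22)]
    if len(q)>3: print(a,len(q),q.min(0).round(1),q.max(0).round(1))
E
```

```text
clock: 3.72
eef_pos: [562.8, 242.9, 200.5]
tcp_rot: [-0.0, 0.199, 0.98, -0.0]
contact_force: [0.0, 0.6, -2.8]
finger_gap: 19.8
grip_force: 88.5
19.863555413173266 88.48509192466736 [ 0.0696776  -0.21001114 -1.99170522]
-50 498 [-12.5 -21.9 -50. ] [ 11.3  21.9 -44. ]
-44 1272 [-11.6 -22.  -44. ] [ 11.  22. -38.]
-38 1325 [-13.5 -22.  -38. ] [ 11.5  21.9 -32. ]
-32 380 [-11.6 -21.7 -32. ] [ 11.2  21.4 -26. ]
-26 230 [  4.2 -10.6 -26. ] [ 10.7   9.8 -20. ]
-20 196 [  3.4 -10.9 -20. ] [ 11.1  10.5 -14.1]
-14 195 [  1.8 -11.8 -14. ] [10.8 10.6 -8.1]
-8 169 [  0.3 -12.2  -8. ] [11.  10.5 -2. ]
-2 273 [ -4.6 -16.2  -2. ] [14.2 14.1  4. ]
4 791 [ -6.3 -17.6   4. ] [15.6 16.1 10. ]
10 177 [  0.6 -17.4  10. ] [15.8 15.1 16. ]
16 161 [ -0.4 -17.8  16.1] [15.8 14.8 21.9]
22 152 [  0.7 -17.5  22.2] [15.8 14.9 28. ]
28 132 [  0.5 -17.7  28.1] [16.  14.7 33.9]
34 117 [  1.4 -17.5  34. ] [15.6 14.5 39.8]
40 118 [  0.8 -17.8  40. ] [15.6 14.6 46. ]
46 92 [  2.3 -17.3  46. ] [15.6 14.4 51.9]
```

View pics/w2.png

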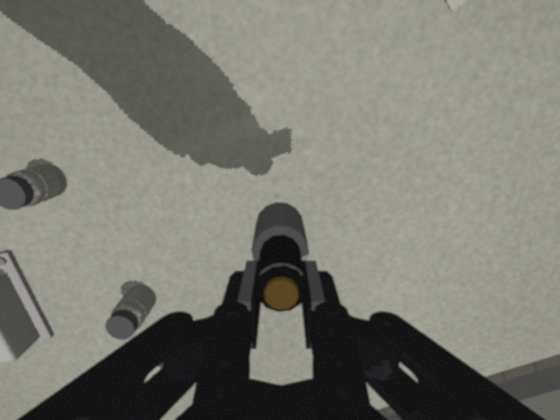

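The coupler is held straight: cap at (282,294), skirt front at (279,215). The axis is about 1 mm from the tool axis and the open end is about 52 mm ahead of the TCP. Next I travel to the nipple and tilt.

```bash
python3 -m pendant '[[[-0.9,-5.6,-0.2],[0,0,0],0.1],[[-1.9,-11.3,-0.4],[0,0,0],0.1],[[-2.9,-17,-0.6],[0,0,0],0.1],[[-3.8,-22.6,-0.8],[0,0,0],0.1],[[-4.8,-28.3,-0.9],[0,0,0],0.1]]'; python3 -m pendant '[[[-0.9,-5.6,-0.2],[-0.033,-0.171,0],0.1],[[-1.9,-11.3,-0.4],[-0.066,-0.343,0],0.1],[[-1.9,-11.3,-0.4],[-0.0985,-0.514,0],0.1],[[-1.9,-11.3,-0.4],[-0.0985,-0.514,0],0.1],[[-1.9,-11.3,-0.4],[-0.0985,-0.514,0],0.1]]'
cat > n.py <<'E'
from h import *
from m import pts
import sys
n=sys.argv[1]
im,W=shot("wrist",n); s=bot.sense()
w,x,y,z=s["tcp_rot"];Rm=R.from_quat([x,y,z,w]).as_matrix();print("R",Rm.round(3),s["eef_pos"].round(1),s["joint_positions"].round(2))
L=(W.reshape(-1,3)-s["eef_pos"])@Rm;I=im.reshape(-1,3).astype(int)
k=(abs(L[:,0])<35)&(abs(L[:,1])<35)&(L[:,2]>10)&(L[:,2]<45);q=L[k]
print("skirt tool",q.min(0).round(1),q.max(0).round(1))
b=(I[:,0]-I[:,2]>40)&(L[:,2]>70);q=L[b]
w=W.reshape(-1,3)[b]
if len(q): print("brass tool",len(q),q.min(0).round(1),q.max(0).round(1),"world",w.min(0).round(1),w.max(0).round(1))
for r in bot.spot_in("wrist","nipple"): print(r)
p,i=pts(n,(575,-165),75,48,60);
if len(p)>50: print("housing",len(p),cv2.minAreaRect(p[:,:2].astype(np.float32)))
E
python3 n.py w3
```

```text
clock: 4.4
eef_pos: [495.1, -37.9, 207.9]
tcp_rot: [-0.002, 0.198, 0.98, -0.0]
contact_force: [1.0, -1.2, -2.0]
finger_gap: 20.0
grip_force: 88.6
clock: 5.03
eef_pos: [470.3, -147.7, 213.3]
tcp_rot: [0.258, 0.192, 0.947, -0.003]
contact_force: [0.6, -0.2, -0.6]
finger_gap: 19.7
grip_force: 88.9
R [[-0.793  0.364  0.489]
 [ 0.361  0.927 -0.104]
 [-0.491  0.094 -0.866]] [ 472.  -147.9  214.8] [-0.36 -0.34 -0.82  0.57  0.07  0.06]
skirt tool [  3.8 -19.1  10. ] [19.6 13.8 44.9]
brass tool 919 [-100.2 -198.6  112.1] [ 17.9   5.6 143.4] world [ 517.7 -375.    87.4] [ 550.  -152.2  145.8]
{'bbox': [109.8, 270.4, 55.2, 49.1], 'p': 0.86}
{'bbox': [278.9, 182.5, 36.9, 36.8], 'p': 0.68}
housing 2978 ((576.3514404296875, -171.42466735839844), (89.89305114746094, 102.85372161865234), 78.17252349853516)
```

View pics/w3.png

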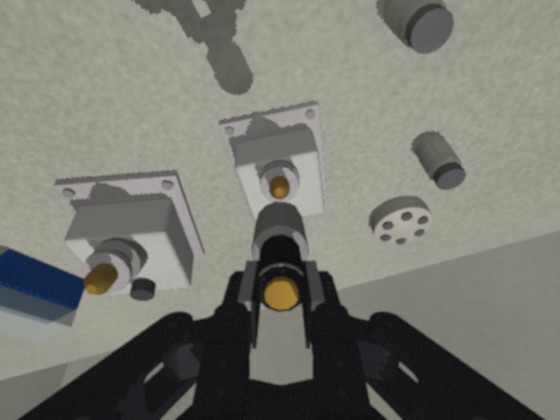

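The picture shows the small nipple at (280,186), just ahead of the held skirt and nearly in line with it. I measure it in tool coordinates by slices.

```bash
cat > q.py <<'E'
from h import *
import sys
f=np.load(sys.argv[1]+".npz");s=bot.sense()
w,x,y,z=s["tcp_rot"];Rm=R.from_quat([x,y,z,w]).as_matrix()
L=((f["W"].reshape(-1,3)-s["eef_pos"])@Rm)
I=f["im"].reshape(-1,3).astype(int)
k=(abs(L[:,0]-5)<35)&(abs(L[:,1])<35)&(L[:,2]>55)&(L[:,2]<190)
L=L[k];I=I[k]
z=L[:,2]
for a in np.arange(56,190,4):
    q=L[(z>=a)&(z<a+4)]
    if len(q)>8: print(a,len(q),np.percentile(q,2,0).round(1),np.percentile(q,98,0).round(1),"circ",np.round(cv2.minEnclosingCircle(q[:,:2].astype(np.float32))[0],1),round(cv2.minEnclosingCircle(q[:,:2].astype(np.float32))[1],1))
E
python3 q.py w3
```

```text
116 63 [  5.4  -6.7 118.1] [ 12.9   0.6 120. ] circ [ 8.9 -3.5] 4.6
120 114 [  2.6  -9.5 120.1] [ 15.8   3.4 124. ] circ [ 9.3 -3.5] 7.4
124 141 [  0.7 -12.4 124.1] [ 18.5   5.3 127.9] circ [ 9.2 -3.3] 9.7
128 31 [  1.  -12.5 128. ] [ 18.8   6.3 131.8] circ [ 9.  -3.1] 10.0
132 19 [ 11.6 -12.2 132. ] [ 18.8   6.1 135.9] circ [11.8 -3.1] 9.5
136 19 [ 12.5 -12.  136.2] [ 18.9   5.2 139.6] circ [12.6 -3.6] 9.1
140 446 [ -6.6 -19.9 141.6] [ 26.7  13.5 144. ] circ [ 9.3 -3.4] 18.7
144 278 [ -7.3 -20.9 144. ] [ 27.   13.6 147. ] circ [ 9.2 -3.1] 18.9
148 21 [ 16.7 -19.8 148.1] [ 27.7  12.3 151.4] circ [17.  -4.2] 16.9
160 154 [  7.3 -22.9 161.9] [ 29.2  16.4 163.9] circ [10.1 -3.2] 20.2
164 58 [ 12.7 -18.7 164. ] [ 29.6  16.3 167.9] circ [12.6 -1.6] 20.2
168 245 [ 21.4 -33.7 169.9] [ 38.  33. 172.] circ [28.8 -0.5] 35.4
172 483 [ 15.3 -33.8 172.1] [ 39.5  33.7 175.9] circ [27.6  0. ] 36.3
176 318 [  8.  -34.4 176.1] [ 39.2  33.6 179.9] circ [17.7 -0.4] 36.2
180 249 [  0.4 -34.2 180.2] [ 39.8  34.4 183.9] circ [15.7 -1.6] 36.7
184 206 [ -6.5 -34.7 184.1] [ 39.4  34.1 187.8] circ [13.3 -2.8] 38.5
188 92 [-10.5 -33.8 188.1] [ 39.2  33.8 189.9] circ [13.1 -2.9] 39.1
```

```bash
python3 - <<'E'
from h import *
shot("wrist","w4")
f=np.load("w4.npz");s=bot.sense();print(s["eef_pos"])
w,x,y,z=s["tcp_rot"];Rm=R.from_quat([x,y,z,w]).as_matrix()
L=((f["W"].reshape(-1,3)-s["eef_pos"])@Rm)
for a in np.arange(-2,54,8):
    q=L[(abs(L[:,0])<24)&(abs(L[:,1])<24)&(L[:,2]>a)&(L[:,2]<a+8)]
    if len(q): print(a,len(q),np.percentile(q,2,0).round(1),np.percentile(q,98,0).round(1))
E
python3 q.py w4|sed -n '1,8p'
```

```text
[ 472.83636753 -148.01282038  215.23495588]
-2 747 [ -3.6 -16.9  -1.6] [15.9 13.4  6. ]
6 442 [ -3.3 -17.4   6. ] [16.9 14.5 13.6]
14 226 [  6.  -17.2  14.2] [17.  13.2 21.8]
22 196 [  6.  -17.4  22.2] [17.  13.3 29.7]
30 182 [  6.8 -17.   30.1] [17.  12.9 37.7]
38 157 [  6.3 -17.5  38.3] [17.1 13.1 45.8]
46 107 [  5.1 -18.   46.1] [17.2 12.6 52.1]
116 68 [  5.3  -7.4 117.6] [ 13.4   1.1 119.9] circ [ 9.5 -3.6] 5.0
120 109 [  3.1  -9.6 120.1] [ 15.4   3.2 123.9] circ [ 9.6 -3.5] 7.7
124 146 [ -0.  -12.5 124.1] [ 18.3   6.1 127.9] circ [ 9.4 -3.3] 9.8
128 33 [  1.1 -12.5 128.2] [ 18.7   6.1 131.5] circ [ 9.1 -3.3] 10.1
132 19 [ 12.2 -11.1 132.2] [ 18.9   5.9 135.7] circ [12.7 -2.7] 9.1
136 16 [ 12.6 -12.2 136.6] [ 18.8   4.5 139.8] circ [12.9 -3.7] 9.1
140 484 [ -7.7 -20.1 141.8] [ 26.3  14.2 144. ] circ [ 9.5 -3.1] 18.7
144 268 [ -7.9 -20.9 144. ] [ 27.5  14.3 147.1] circ [ 9.3 -3.4] 18.9
```

```bash
python3 -m pendant '[[[0.9,-0.1,0],[0,0,0],0.1],[[0.9,-0.1,2.5],[0,0,0],0.1],[[0.9,-0.1,4.5],[0,0,0],0.1],[[0.9,-0.1,4.5],[0,0,0],0.1],[[0.9,-0.1,4.5],[0,0,0],0.1]]'
python3 - <<'E'
from h import *
shot("wrist","w5")
f=np.load("w5.npz");s=bot.sense();print(s["eef_pos"])
w,x,y,z=s["tcp_rot"];Rm=R.from_quat([x,y,z,w]).as_matrix()
L=((f["W"].reshape(-1,3)-s["eef_pos"])@Rm)
for a in np.arange(10,120,5):
    q=L[(abs(L[:,0])<24)&(abs(L[:,1])<24)&(L[:,2]>a)&(L[:,2]<a+5)]
    if len(q)>5: print(a,len(q),np.percentile(q,2,0).round(1),np.percentile(q,98,0).round(1))
K,T=Tw("scene");im,W=shot("scene","s5")
cv2.imwrite("pics/s5c.png",cv2.resize(im[120:240,200:340,::-1],(700,600),interpolation=cv2.INTER_CUBIC))
E
```

```text
clock: 5.8
eef_pos: [485.1, -150.0, 170.5]
tcp_rot: [0.258, 0.192, 0.947, -0.003]
contact_force: [0.4, -0.1, -1.6]
finger_gap: 19.9
grip_force: 88.9
[ 485.32454254 -150.17939716  170.92759283]
10 158 [  7.  -16.7  10.1] [17.1 13.5 14.9]
15 140 [  6.4 -16.6  15.2] [17.4 13.4 19.9]
20 134 [  6.4 -17.   20.1] [17.3 13.2 24.9]
25 118 [  5.6 -17.5  25.2] [17.2 12.9 29.9]
30 117 [  6.4 -17.2  30. ] [17.5 12.9 34.9]
35 108 [  7.2 -17.1  35.2] [17.5 12.8 39.9]
40 94 [  6.9 -16.9  40.1] [17.5 13.  44.7]
45 98 [  5.  -18.1  45.2] [17.5 12.8 49.8]
50 36 [  8.  -16.4  50.1] [17.6 11.9 52.6]
85 21 [ 5.4 -8.  85.7] [ 7.9  4.2 90. ]
90 34 [ 3.9 -9.  90.1] [ 8.   6.2 94.7]
95 534 [ -4.  -19.2  96.5] [15.9 15.9 99.9]
100 110 [ -3.9 -19.4 100. ] [ 16.9  16.  104.7]
105 9 [  6.7 -13.4 105.3] [ 16.3  14.5 106.9]
115 287 [ -3.  -21.4 117.2] [ 18.6  18.8 119.9]
```

View pics/s5c.png

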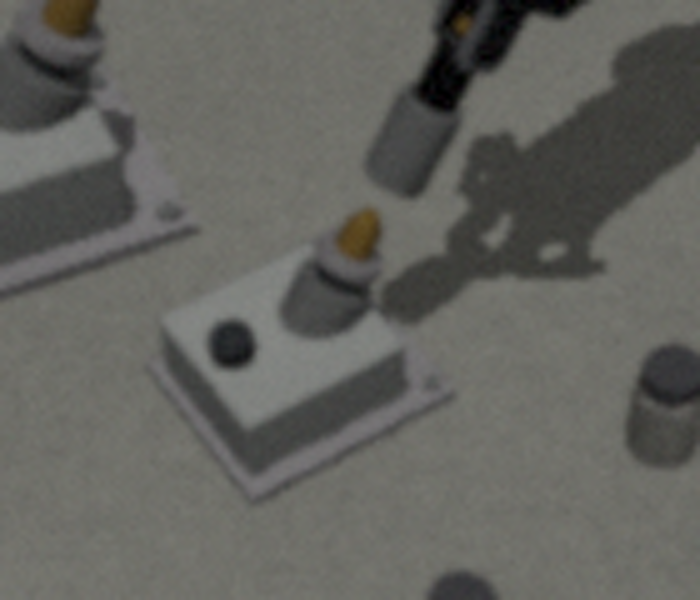

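View pics/w5.png

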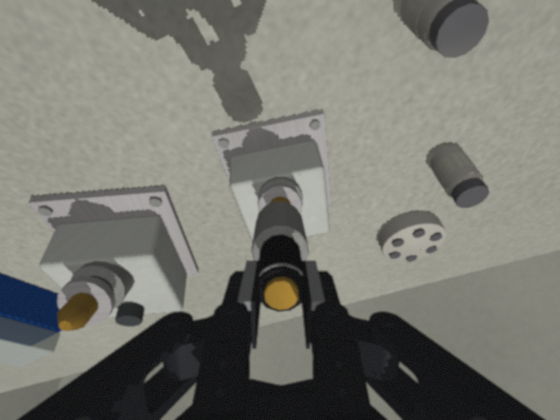

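The scene crop shows the coupler lined up above the nipple, skirt end (400,185) and tip (370,215). The wrist view puts the axis about 2 mm off in tool x. I correct that and insert part way.

```bash
python3 -m pendant '[[[-0.2,0.05,0],[0,0,0],0.1],[[-0.2,0.05,1.4],[0,0,0],0.1],[[-0.2,0.05,2.4],[0,0,0],0.1],[[-0.2,0.05,3.2],[0,0,0],0.1],[[-0.2,0.05,3.2],[0,0,0],0.1]]'
python3 - <<'E'
from h import *
shot("wrist","w6")
f=np.load("w6.npz");s=bot.sense();print(s["eef_pos"])
w,x,y,z=s["tcp_rot"];Rm=R.from_quat([x,y,z,w]).as_matrix();print("F tool",Rm.T@s["contact_force"],"M",s["moment"])
L=((f["W"].reshape(-1,3)-s["eef_pos"])@Rm)
for a in np.arange(10,90,5):
    q=L[(abs(L[:,0])<24)&(abs(L[:,1])<24)&(L[:,2]>a)&(L[:,2]<a+5)]
    if len(q)>5: print(a,len(q),np.percentile(q,2,0).round(1),np.percentile(q,98,0).round(1))
E
```

```text
clock: 6.52
eef_pos: [502.3, -153.7, 142.9]
tcp_rot: [0.258, 0.192, 0.947, -0.003]
contact_force: [0.3, 0.4, -1.1]
finger_gap: 20.3
grip_force: 88.9
[ 502.36327835 -153.74135036  143.23897057]
F tool [0.91210197 0.31050621 2.14872562] M [0.17118929 0.69403634 0.01645337]
10 151 [  6.2 -16.7  10.1] [16.8 13.2 14.8]
15 139 [  5.2 -17.4  15.2] [16.8 13.4 19.8]
20 134 [  6.  -17.1  20.1] [17.  13.2 24.8]
25 118 [  6.1 -17.1  25.1] [16.9 13.2 29.8]
30 108 [  4.9 -17.6  30.3] [16.9 13.1 34.6]
35 111 [  6.4 -17.2  35.2] [16.9 12.9 39.8]
40 99 [  7.1 -16.9  40.1] [17.  12.5 44.9]
45 89 [  6.2 -17.5  45.1] [16.8 12.7 49.8]
50 39 [  5.1 -17.3  50.1] [16.9 12.6 52.5]
60 10 [  0.1 -11.4  64.4] [17. 16. 65.]
65 417 [ -1.3 -20.   65.2] [17.6 16.2 69.5]
70 46 [  5.8 -19.   70.2] [18.  15.  73.6]
80 33 [ -1.1 -20.9  84. ] [19.2 17.8 85. ]
85 372 [ -0.  -21.6  85.1] [19.6 18.3 89.3]
```

```bash
python3 -m pendant '[[[-0.05,0,0.8],[0,0,0],0.1],[[-0.05,0,1.4],[0,0,0],0.1],[[-0.05,0,1.8],[0,0,0],0.1],[[-0.05,0,2.0],[0,0,0],0.1],[[-0.05,0,2.0],[0,0,0],0.1]]' 110
cat > v.py <<'E'
from h import *
import sys
shot("wrist",sys.argv[1])
f=np.load(sys.argv[1]+".npz");s=bot.sense();print(s["eef_pos"],s["clock"],s["finger_gap"])
w,x,y,z=s["tcp_rot"];Rm=R.from_quat([x,y,z,w]).as_matrix();print("F tool",(Rm.T@s["contact_force"]).round(1),"M",(Rm.T@s["moment"]).round(2))
print("advance since w6",Rm.T@(s["eef_pos"]-np.array([502.36,-153.74,143.24])))
L=((f["W"].reshape(-1,3)-s["eef_pos"])@Rm)
for a in np.arange(-6,80,4):
    q=L[(abs(L[:,0])<24)&(abs(L[:,1])<24)&(L[:,2]>a)&(L[:,2]<a+4)]
    if len(q)>5: print(a,len(q),np.percentile(q,2,0).round(1),np.percentile(q,98,0).round(1))
E
python3 v.py w7
```

```text
clock: 7.2
eef_pos: [512.7, -156.1, 126.5]
tcp_rot: [0.259, 0.192, 0.947, -0.003]
contact_force: [-3.4, 0.4, 2.9]
finger_gap: 19.0
grip_force: 109.3
[ 512.7417305  -156.09674267  126.54254375] 7.25 18.85253321583268
F tool [ 1.6 -0.1 -4.3] M [ 0.1   0.78 -0.04]
advance since w6 [-0.88145073  0.03093172 19.78286373]
-6 112 [  2.8 -12.5  -5.9] [11.6  9.1 -2.1]
-2 115 [  3.3 -12.4  -2. ] [11.7  9.4  1.9]
2 542 [ -3.5 -16.7   2.5] [15.4 13.9  6. ]
6 409 [ -4.3 -17.5   6. ] [16.4 14.6  9.7]
10 124 [  6.7 -16.2  10.1] [16.7 13.4 13.9]
14 110 [  4.6 -17.4  14.2] [16.6 13.3 17.8]
18 105 [  5.2 -17.2  18.1] [16.6 12.9 21.8]
22 102 [  6.2 -16.3  22.1] [16.7 13.3 26. ]
26 96 [  6.  -17.1  26.1] [16.8 12.9 29.9]
30 97 [  6.2 -16.9  30.1] [16.6 13.3 33.9]
34 84 [  7.  -16.6  34.2] [16.8 13.  37.9]
38 78 [  6.2 -17.   38.3] [16.8 12.7 41.9]
42 85 [  3.9 -18.   42.1] [16.7 12.1 45.9]
46 65 [  6.6 -17.1  46.1] [16.9 13.2 49.9]
50 171 [ -0.7 -19.9  50.2] [18.5 15.4 54. ]
54 206 [ -0.8 -20.   54. ] [18.9 16.2 57.8]
58 49 [  6.7 -18.9  58.1] [18.9 13.5 61.3]
62 134 [ -3.5 -21.6  64.7] [20.4 18.  66. ]
66 226 [ -2.  -21.8  66. ] [20.7 18.5 69.7]
70 153 [  8.8 -22.   70.2] [23.8 20.  74. ]
74 446 [  9.2 -23.5  74. ] [23.6 23.1 77.7]
78 169 [  3.8 -23.8  78. ] [24.  23.7 81.8]
```

```bash
python3 -m pendant '[[[0,0,0.15],[0,0,0],0.1],[[0,0,0.3],[0,0,0],0.1],[[0,0,0.4],[0,0,0],0.1],[[0,0,0.4],[0,0,0],0.1],[[0,0,0.4],[0,0,0],0.1]]'; python3 v.py w8 | grep -v '^[1234]'
```

```text
clock: 7.88
eef_pos: [515.0, -156.8, 124.4]
tcp_rot: [0.26, 0.192, 0.946, -0.003]
contact_force: [-14.9, 2.8, 19.0]
finger_gap: 19.6
grip_force: 111.7
[ 514.95963183 -156.82549097  124.38096384] 7.925 19.364109189354725
F tool [  3.2  -1.5 -24.8] M [0.26 1.4  0.01]
advance since w6 [-1.80345346 -0.03334877 22.8184282 ]
-6 127 [  3.6 -12.2  -5.9] [12.   9.4 -2.1]
-2 119 [  2.7 -12.7  -1.9] [12.1  9.1  2. ]
6 294 [ -4.4 -17.4   6. ] [16.9 14.7  9.7]
50 230 [ -0.6 -19.9  50.4] [19.3 16.1 54. ]
54 154 [  0.3 -19.9  54. ] [19.8 16.1 57.7]
58 52 [  4.4 -19.5  58.1] [19.8 17.3 62. ]
62 311 [ -2.6 -22.2  62.1] [21.8 18.3 65.7]
66 76 [  8.4 -20.8  66.3] [23.8 16.6 70. ]
70 429 [ 11.1 -23.4  70.3] [23.7 22.9 73.9]
74 165 [  5.2 -23.8  74.1] [23.8 23.5 77.9]
78 65 [  3.8 -23.6  78.1] [23.7 24.  81.8]
```

The force rose to 25 N at the calculated stop, 22.8 mm of advance, so the collar is fully in. I check that it is steady and take a last look before handing in.

```bash
python3 -m pendant '[[[0,0,0],[0,0,0],0.1],[[0,0,0],[0,0,0],0.1],[[0,0,0],[0,0,0],0.1],[[0,0,0],[0,0,0],0.1]]'
python3 - <<'E'
from h import *
im,W=shot("scene","s9")
cv2.imwrite("pics/s9c.png",cv2.resize(im[120:300,190:400,::-1],(700,600),interpolation=cv2.INTER_CUBIC))
for l in("vial_a","rotor"):
    for r in bot.spot_in("scene",l): print(l,r)
E
```

```text
clock: 8.43
eef_pos: [514.9, -156.8, 124.3]
tcp_rot: [0.259, 0.192, 0.946, -0.003]
contact_force: [-15.3, 2.7, 18.4]
finger_gap: 19.0
grip_force: 111.7
vial_a {'bbox': [336.1, 203.0, 16.1, 25.2], 'p': 0.8}
vial_a {'bbox': [291.8, 246.3, 17.7, 30.1], 'p': 0.76}
rotor {'bbox': [242.9, 267.6, 40.2, 36.3], 'p': 0.64}
```

View pics/s9c.png

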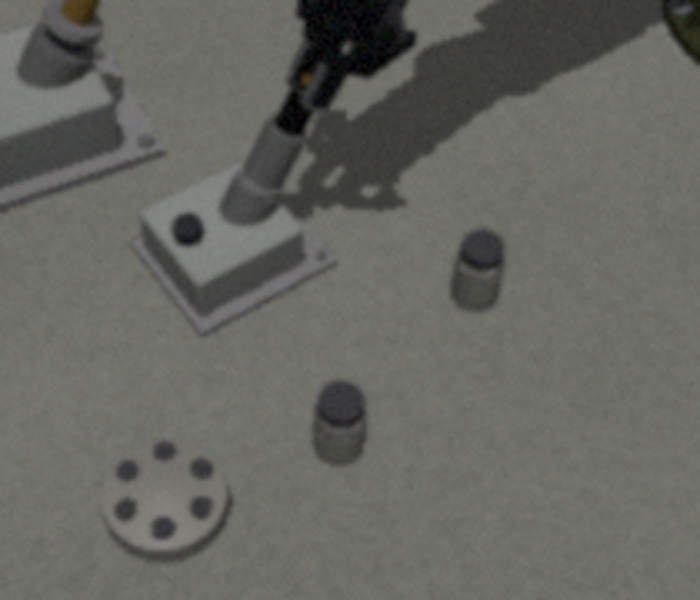

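The coupler sits squarely on the turret at (260,180) with the collar closed up. The vials at (478,270) and (340,422) and the rotor at (165,500) are standing where they were.

```bash
python3 -c "
from cell import bot
print(bot.finish_job())"
```

```text
the job is handed in; nothing more can be done
None
```

The coupler is pressed squarely onto the smaller block's nipple with the collar at its stop, by my measurements; the gripper still holds it at about 24 N, the vials and rotor look unmoved, and I handed the job in at about 8.6 s.

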